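Close the ratchet press on the wooden mould

ROBOT

A 7-joint arm with a two-finger parallel gripper is mounted at the origin on the work surface. World frame = base frame: x ahead of the robot, y to its left, z up, the work surface at z = 0. Lengths are in m, angles in rad, forces in N, time in s.
With the tool pointing down it reaches from about 0.425 to 1.025 m from the base axis. Payload 9.4 kg.
Tool frame: the origin (TCP) lies on the front face of the gripper's body, between the roots of the fingers; the fingertips stand 84 mm ahead of it and the grasp point (between the pads) lies 65 mm ahead of it; z points along the fingers, y is the line along which they close (so a half turn about z gives the same grasp; the last joint's range is limited). The gripper opens to 93 mm and grips with 3 to 60 N. Pads are 15 mm wide; open, the fingers measure 128 mm over their backs; the gripper's body (75 mm by 188 mm) begins 65 mm behind the grasp point.
Start: joints at [1.121, 0.599, -0.003, 1.599, 0.002, 0.943, -0.08], TCP at [0.264, -0.675, 0.303] pointing down, gripper open.
Joint ranges: [-2.57, 2.57], [-0.35, 1.97], [-1.29, 1.29], [0.11, 2.56], [-1.05, 4.19], [0.11, 1.86], [-2.63, 2.63]. Speed limits (rad/s): [2.22, 2.22, 3.01, 3.01, 3.14, 3.14, 3.14].

INTERFACE

Orientations are given as a rotation vector (axis times angle).
In Python, from rig import robot, hand, optics gives the robot as it stands. Calls block until the motion is done:
- robot.reach(position, orientation): joint-space move of the TCP to a pose.
- robot.move_straight(position, velocity=0.15, attitude=None, force_limit=None): straight line of the TCP; attitude=None keeps the orientation; velocity is the mean speed in m/s. With force_limit (N) it stops when the force on the tool has changed by that much, and returns True; else False.
- robot.move_j(angles): joint-space move.
- hand.set_gripper(opening, grip_force=None): opening from 0.0 (shut) to 1.0 (fully open); grip_force is the grip in N (None keeps the last); returns when the fingers have stopped.
- robot.sleep(seconds).
- robot.ik(position, orientation): joint angles nearest the present ones, or None.
- optics.read_camera(name): name is "side" or "top"; returns the picture (400x640x3 uint8, red, green, blue); there is no depth.
- optics.camera_info(name): a dict with "fx", "fy", "cx", "cy" (pixels), "D" ([k1, k2, p1, p2, k3] as OpenCV has them; the pictures are not rectified), "world_from_camera" (4x4, takes a point from camera to world coordinates). Camera axes: x right, y up, looking along -z (the intrinsics and any distortion apply to the point x, -y, -z); pixel columns grow to the right and rows downward; lengths in m; the calibration is good to about 2 mm. A picture is of the moment at which its call begins. camera_info takes no time and is no camera call.
A pose or a line that the arm cannot do raises robot.MotionError and nothing moves.
- robot.sign_off(): hands the job in; it is judged then, once.
Readings, each from a call of its own:
- robot.current_t(): time.
- robot.current_q(): joint angles.
- robot.current_dq(): joint speeds.
- robot.current_joint_efforts(): joint torques, N m.
- robot.current_tool_pos(): TCP position.
- robot.current_eef_rot(): TCP orientation.
- robot.current_ft_force(): force on the tool from outside, world axes, zero at the start.
- robot.current_wrist_torque(): the same for the moment, N m.
- robot.current_opening(): opening from 0.0 (shut) to 1.0 (fully open).
- robot.current_finger_force(): force on a finger pad.
Only numpy, scipy, OpenCV 4.12 (cv2) and the standard library are available. Lean on these libraries where they do the work, as an engineer would, in place of code of your own. Each camera call takes 0.05 s, during which the arm holds its last target. There are 200 camera calls.

TASK

The bench press on the leatherworker's table is still set to unscrew. Flip the little direction pawl on its ratchet handle fully over, so that the handle now turns the screw clockwise seen from above, then swing the handle back and forth by its black knob until the steel pressing plate is all the way down on the wooden mould. Leave the pawl in that setting and let go of the press.

Things in the scene. Friction and masses are not known exactly. Their poses are not given: they have to be found in the camera images.
- press: Bench screw press fixed to the table: grey base 170 x 250 mm, two columns, cross-beam (top at 138 mm), wooden mould, steel plate above it. Origin on the table under the upright screw axis; x points to its back, away from the handle. On the beam a toothed wheel (radius 36 mm, 15 deg per tooth, with its nut 172 mm high) and under it the flat handle arm, 26 mm wide, top at 148 mm.
- knob_mid (a point): Upright black knob at the end of the handle arm, turning freely: diameter 25 mm, 150 to 194 mm above the table, 165 mm from the screw axis; the point is its centre, 172 mm up. The arm points to the press's -x in mid-swing and swings 0.7 rad to either side about the screw axis, between stops; stays where left. Driving the screw takes about 5 N at the knob, idling 2 to 3 N.
- pawl_peg (a point): Upright steel peg that flips the pawl: diameter 10 mm, 157 to 197 mm above the table, on a lever (top at 161 mm) pivoted on the handle arm 64 mm from the screw axis, 36 mm long, pointing to the knob. The point is on the peg's axis, 182 mm up. Push it about 18 mm sideways, clockwise about the screw axis seen from above, with 2 to 3 N, until its end stop; the arm may give a little.
- pawl (a joint): Direction pawl, rad: about -0.25 = unscrewing (at the start), about +0.25 = screwing down (its end stop; peg to the clockwise side of the arm seen from above). A stiff lever that stays where it is left; it grips well only when fully over, above 0.22, and gives a little (to about 0.2) as the teeth click by.
- plate (a joint): Pressing plate (125 x 170 mm), travel downwards, m: 0 = fully up, 0.0143 = bearing on the mould, where the handle stops hard; starts at 0.001 to 0.006. With the pawl at screwing down, clockwise swings (from above) lower it 4.8 mm per rad; anticlockwise ones only click.

How it is judged:
On the way:
1. the direction pawl is flipped to screwing down (value of joint pawl above 0.15 rad), for 0.2 s.
At the end, for the whole second after the job is handed in: The pressing plate is down on the mould (within 2 mm of bearing on it) and the pawl is still on the screwing-down side (joint above 0.15 rad) (value of joint plate above 0.0123 m and value of joint pawl above 0.15 rad); the robot touches nothing.
It also fails if it takes over 72 s, if anything falls off the work surface, if the arm or the gripper's body presses on something with over 40 N, if the wrist force passes 120 N, or if a joint passes its speed limit or range.

## Working session

There is one attempt and no reset: what is moved stays moved. The work goes in short steps, each a Python script; the robot and the scene stay as the last script left them, time stands still between calls to the robot, and variables do not carry over. Pictures are saved under pics/ and viewed, at most 10 in all, crops included, and the job is handed in when it is done.

```bash
ls; mkdir -p pics; python3 - <<'E'
from rig import robot, hand, optics
import cv2, numpy as np
for n in("side","top"):
    cv2.imwrite(f"pics/{n}0.png",optics.read_camera(n)[:,:,::-1])
    i=optics.camera_info(n);print(n,i)
print(robot.current_t(),robot.current_eef_rot())
E
```

```text
pics
side {'fx': 439.9812459125107, 'fy': 439.9812459125107, 'cx': 323.31604761014296, 'cy': 204.11278306908008, 'D': array([-0.05022995,  0.        ,  0.        ,  0.        ,  0.        ]), 'world_from_camera': array([[-0.86548795,  0.39132332, -0.31272459,  0.40730289],
       [-0.50067958, -0.6560485 ,  0.56473032,  0.39446794],
       [ 0.01582964,  0.6453421 ,  0.76372966,  0.60411202],
       [ 0.        ,  0.        ,  0.        ,  1.        ]])}
top {'fx': 499.89629953485826, 'fy': 499.89629953485826, 'cx': 318.5003951779573, 'cy': 204.09550471767878, 'D': array([-0.0104174,  0.       ,  0.       ,  0.       ,  0.       ]), 'world_from_camera': array([[-0.00798586,  0.99708133, -0.07592792,  0.53564695],
       [-0.9998154 , -0.00928857, -0.01681949,  0.01084286],
       [-0.01747566,  0.07577959,  0.99697144,  0.79753692],
       [ 0.        ,  0.        ,  0.        ,  1.        ]])}
0.1 [-3.08581176e+00 -5.82044032e-01  5.73590493e-04]
```

View pics/top0.png

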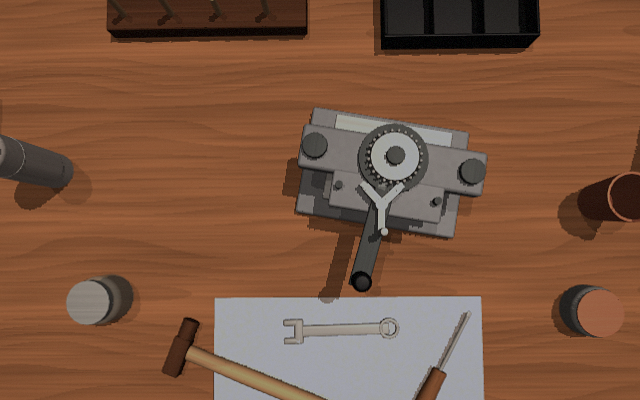

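View pics/side0.png

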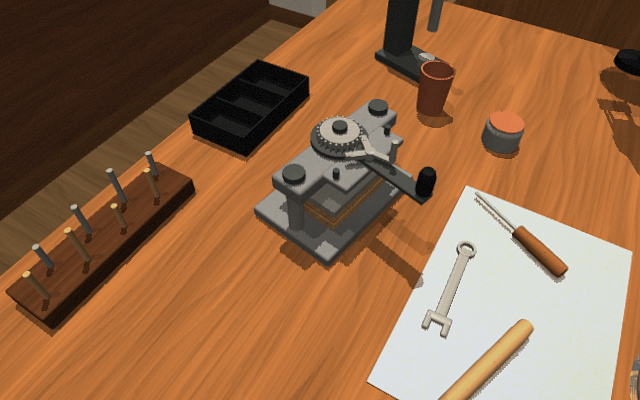

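The top view shows the nut at about (396,155), the peg tip at (384,232) on the anticlockwise side of the arm, and the knob top at (361,282). The column caps are at (314,145) and (472,171). The side view shows the knob at about (427,180).

```bash
cat > h.py <<'E'
from rig import robot, hand, optics
import cv2, numpy as np
def ray(n,px):
    i=optics.camera_info(n);K=np.array([[i["fx"],0,i["cx"]],[0,i["fy"],i["cy"]],[0,0,1]])
    u=cv2.undistortPoints(np.array([[px]],float),K,i["D"])[0,0]
    T=i["world_from_camera"];return T[:3,3],T[:3,:3]@np.array([u[0],-u[1],-1.])
def onz(n,px,z):
    o,d=ray(n,px);return o+d*(z-o[2])/d[2]
def proj(n,p):
    i=optics.camera_info(n);K=np.array([[i["fx"],0,i["cx"]],[0,i["fy"],i["cy"]],[0,0,1]])
    T=np.linalg.inv(i["world_from_camera"]);c=T[:3,:3]@p+T[:3,3]
    return cv2.projectPoints(np.array([[c[0],-c[1],-c[2]]]),np.zeros(3),np.zeros(3),K,i["D"])[0].ravel()
E
python3 - <<'E'
from h import *
t=cv2.imread("pics/top0.png");s=cv2.imread("pics/side0.png")
a=cv2.resize(t[130:300,310:480],(580,580),interpolation=cv2.INTER_CUBIC)
cv2.imwrite("pics/topc.png",a)
b=cv2.resize(s[100:220,290:450],(800,600),interpolation=cv2.INTER_CUBIC)
cv2.imwrite("pics/sidec.png",b)
for nm,px,z in(("nut",(396,155),.172),("knob",(361,282),.194),("peg",(384,232),.197),("capL",(314,145),.145),("capR",(472,171),.145)): 
    p=onz("top",px,z);print(nm,p,proj("side",p))
E
```

```text
nut [ 0.64448998 -0.0768818   0.172     ] [338.95642673 123.40628845]
knob [ 0.48774211 -0.02904056  0.194     ] [426.55199576 170.19674253]
peg [ 0.54714427 -0.05719562  0.197     ] [394.34357197 140.53864551]
capL [0.66372129 0.02717427 0.145     ] [292.10508423 173.09304047]
capR [ 0.62695493 -0.17963322  0.145     ] [376.4388969  106.02131448]
```

View pics/topc.png

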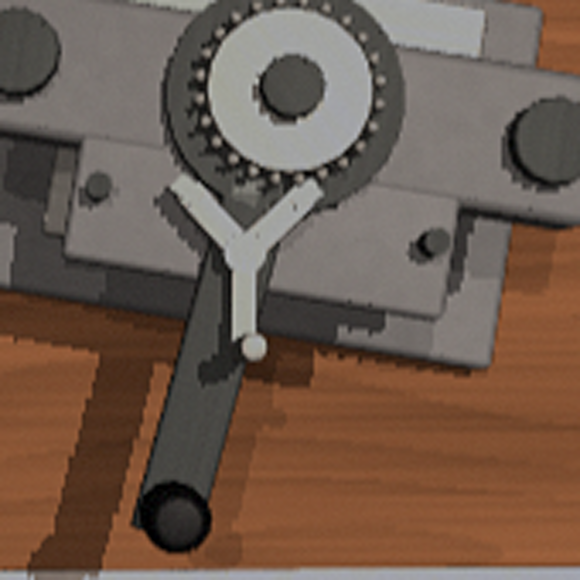

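View pics/sidec.png

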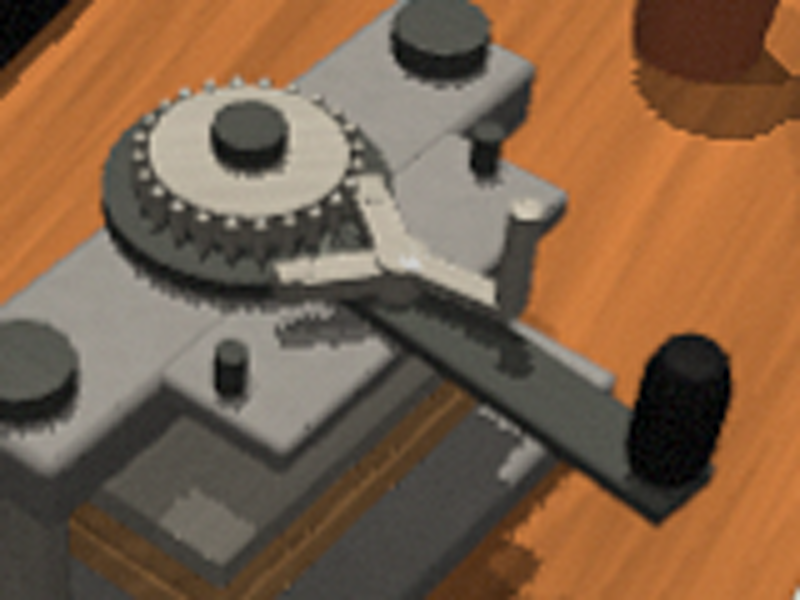

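The crops put the peg tip at top (384.5,231.4) and side (396,142), and the knob top at top (362.2,281.6) and side (428,171.6). The two views agree to within 2–3 mm. Next I check reach, then flip the pawl by pushing the peg with closed fingers.

```bash
cat >> h.py <<'E'
from scipy.spatial.transform import Rotation as R
S=onz("top",(395.6,155.2),.172)[:2]; KN=onz("top",(362.2,281.6),.194)[:2]; PG=onz("top",(384.5,231.4),.197)[:2]
MID=np.arctan2(*(onz("top",(314,145),.145)-onz("top",(472,171),.145))[[1,0]])+np.pi/2
def e(a): return np.array([np.cos(a),np.sin(a)])
def cw(a): return np.array([np.sin(a),-np.cos(a)])
FL=1
def att(a,fl=FL): # tool down, y along the tangent
    y=np.r_[cw(a),0]*fl; z=np.array([0,0,-1.])
    return R.from_matrix(np.c_[np.cross(y,z),y,z]).as_rotvec()
A0=np.arctan2(*(KN-S)[::-1])
E
python3 - <<'E'
from h import *
print(S,KN,PG,MID,A0,np.linalg.norm(KN-S),np.linalg.norm(PG-S))
for fl in(1,-1):
    for a in MID+np.array([-.75,0,.75]):
        q=robot.ik(np.r_[S+.165*e(a),.241],att(a,fl));print(fl,None if q is None else np.round(q,2))
E
```

```text
[ 0.64424044 -0.07637315] [ 0.4882064  -0.03048012] [ 0.54785668 -0.05780602] 2.96565026028939 2.855537292787424 0.16264314214366105 0.09815583756710063
1 [ 0.18  0.52 -0.54  2.04  0.42  0.69  0.01]
1 [ 0.49  0.49 -0.7   2.17  0.52  0.65  0.82]
1 [ 0.93  0.69 -1.1   2.06  0.8   0.91  1.52]
-1 [-0.39  0.48  0.27  2.08 -0.22  0.61 -2.47]
-1 [-0.07  0.41  0.07  2.21 -0.06  0.53 -1.7 ]
-1 [ 0.28  0.46 -0.1   2.1   0.08  0.59 -0.87]
```

```bash
python3 - <<'E'
from h import *
t=cw(A0); o=att(A0); z=.252
hand.set_gripper(0.0)
s=PG-t*.035
robot.reach(np.r_[s,.36],o)
print(np.round(robot.current_q(),2),robot.current_opening())
robot.move_straight(np.r_[s,z],force_limit=8)
f0=robot.current_ft_force()
for k in range(8):
    hit=robot.move_straight(np.r_[PG+t*(-.028+.005*(k+1)),z],velocity=.04,force_limit=9)
    p=robot.current_tool_pos()[:2];print(k,hit,round((p-PG)@t,4),np.round(robot.current_ft_force()-f0,1))
    if hit: break
cv2.imwrite("pics/top1.png",optics.read_camera("top")[110:300,300:490,::-1].repeat(3,0).repeat(3,1))
print(robot.current_t())
E
```

```text
[ 0.61  0.4  -0.75  1.91  0.33  0.95  0.99] 0.0019365779609316245
0 False -0.0226 [ 0.5 -0.3 -1.7]
1 False -0.0179 [-1.9  0.5 -0.9]
2 False -0.0127 [-1.3  0.2 -0.9]
3 False -0.0075 [-0.7 -0.  -0.1]
4 False -0.0025 [-1.4 -1.8 -1.2]
5 False 0.0025 [ 0.2 -1.6 -1.2]
6 False 0.0074 [ 0.1 -1.8  0.1]
7 False 0.0116 [ 1.  -4.5 -0.8]
7.15
```

View pics/top1.png

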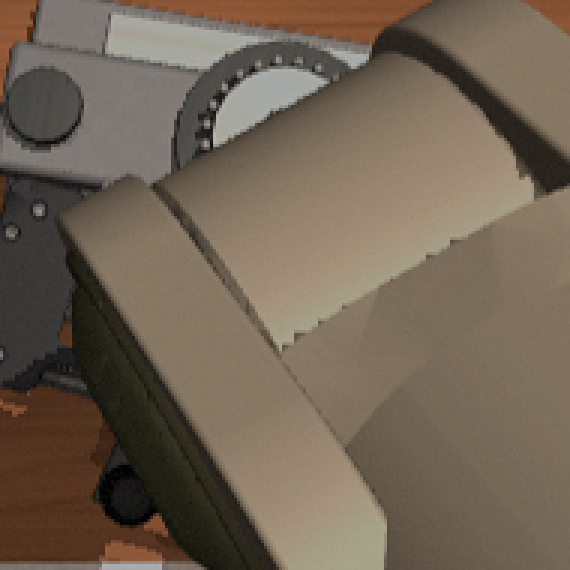

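The arm gave about 0.13 rad: the knob is now at about (343,275) in the top image. The force is only now rising, so I push on, then back off and look.

```bash
python3 - <<'E'
from h import *
t=cw(A0-.1); z=.252
f0=robot.current_ft_force(); p0=robot.current_tool_pos()[:2]
for k in range(7):
    hit=robot.move_straight(np.r_[p0+t*.004*(k+1),z],velocity=.04,force_limit=9)
    p=robot.current_tool_pos()[:2];print(k,hit,round((p-p0)@t,4),np.round(robot.current_ft_force(),1))
    if hit: break
p=robot.current_tool_pos()[:2]
robot.move_straight(np.r_[p-t*.02,z])
robot.move_straight(np.r_[p-t*.02,.36],velocity=.3)
p=robot.current_tool_pos()[:2]
robot.reach(np.r_[p+[-.05,-.2],.36],robot.current_eef_rot())
cv2.imwrite("pics/top2.png",optics.read_camera("top")[110:300,300:490,::-1].repeat(3,0).repeat(3,1))
print(robot.current_t())
E
```

```text
0 False 0.0034 [ 0.4 -5.9  0.3]
1 False 0.0073 [ 0.9 -6.2 -0.9]
2 False 0.0111 [ 2.7 -6.8 -1.7]
3 False 0.0149 [ 2.4 -8.4 -0.1]
4 False 0.0187 [ 2.4 -7.7 -1.5]
5 False 0.0225 [ 2.8 -7.9 -1.9]
6 False 0.0265 [ 1.1 -8.3 -1.9]
10.5833
```

View pics/top2.png

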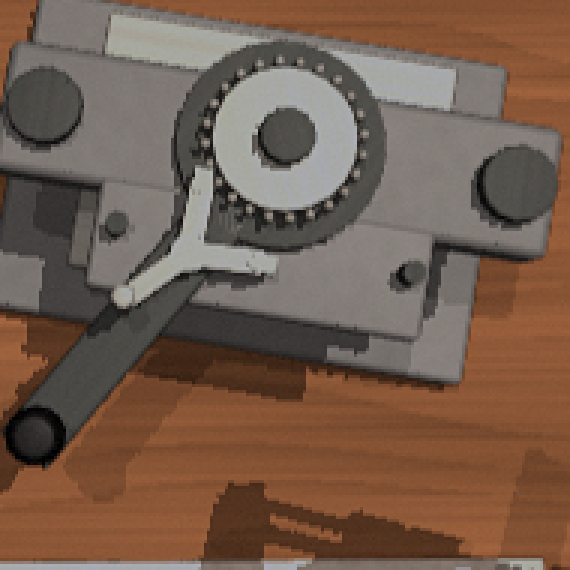

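The pawl is flipped: the peg at crop (123,295) is now on the clockwise side of the arm. The knob is at crop (36,435), which is (312,255) in the full image. Next I cage the knob loosely between the fingers and swing the handle.

```bash
cat >> h.py <<'E'
Z=.241
def pose(a): return np.r_[S+.164*e(a),Z],att(a)
def ang(): 
    p=robot.current_tool_pos()[:2]-S; return np.arctan2(p[1],p[0])
def swing(a1,v=.15,lim=22):
    a=ang(); n=max(1,int(np.ceil(abs(a1-a)/.2))); hit=False; fm=0
    for x in np.linspace(a,a1,n+1)[1:]:
        p,o=pose(x); hit=robot.move_straight(p,velocity=v,attitude=o,force_limit=lim)
        fm=max(fm,np.linalg.norm(robot.current_ft_force()))
        if hit: break
    print("to",round(a1-MID,2),"at",round(ang()-MID,3),"hit",hit,"F",round(fm,1),"t",round(robot.current_t(),1)); return hit
E
python3 - <<'E'
from h import *
k=onz("top",(312,255),.194)[:2]-S; a=np.arctan2(k[1],k[0]); print(a-MID,np.linalg.norm(k))
hand.set_gripper(.38)
p,o=pose(a); robot.reach(np.r_[p[:2],.33],o); print(np.round(robot.current_q(),2))
print(robot.move_straight(p,force_limit=10))
swing(MID+.62)
swing(MID-.82)
print(np.round(robot.current_q(),2))
E
```

```text
-0.5302770912077124 0.16288028298951707
[ 0.33  0.39 -0.66  2.    0.31  0.85  0.36]
False
to 0.62 at -5.67 hit False F 1.1 t 15.3
to -0.82 at -5.532 hit True F 12.4 t 15.5
[ 0.85  0.63 -0.95  2.05  0.69  0.83  1.68]
```

```bash
sed -i 's/return np.arctan2(p\[1\],p\[0\])$/return np.arctan2(p[1],p[0])%(2*np.pi)/' h.py
python3 - <<'E'
from h import *
print(ang()-MID,robot.current_ft_force())
swing(MID-.82)
cv2.imwrite("pics/top3.png",optics.read_camera("top")[110:300,260:490,::-1].repeat(3,0).repeat(3,1))
swing(MID+.64)
swing(MID-.82)
E
```

```text
0.7512101405684315 [-6.28841641  8.90134329  5.99122217]
to -0.82 at -0.75 hit True F 10.8 t 18.4
to 0.64 at 0.632 hit False F 1.3 t 21.1
to -0.82 at -0.519 hit True F 21.9 t 23.4
```

```bash
python3 - <<'E'
from h import *
swing(MID+.3)
swing(MID-.82)
swing(MID-.3)
p=robot.current_tool_pos()
robot.move_straight(np.r_[p[:2],.36],velocity=.2)
robot.reach(np.r_[p[:2]+[-.02,-.3],.36],robot.current_eef_rot())
a=optics.read_camera("top")[110:300,300:490,::-1].repeat(2,0).repeat(2,1)
b=optics.read_camera("side")[100:290,240:450,::-1].repeat(2,0).repeat(2,1)
cv2.imwrite("pics/fin.png",np.hstack([a,b])); print(robot.current_t())
E
```

```text
to 0.3 at 0.294 hit False F 1.3 t 25.1
to -0.82 at -0.37 hit True F 41.5 t 26.4
to -0.3 at -0.292 hit False F 0.8 t 26.6
28.625
```

View pics/fin.png

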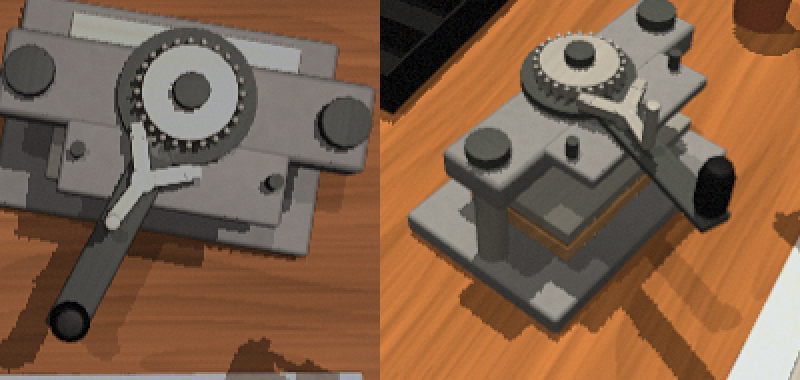

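The peg at crop (113,223) is still on the clockwise side, and the plate looks close to the wood. The last stroke still moved 0.67 rad before stopping, so I measure the pawl angle and try another slow stroke with the forces logged.

```bash
python3 - <<'E'
from h import *
k=onz("top",(300+69/2,110+321/2),.194)[:2]-S; a=np.arctan2(k[1],k[0])
pg=onz("top",(300+113/2,110+223/2),.197)[:2]-S; print("arm",a-MID,"peg lateral",pg@cw(a), "peg0 lateral",(PG-S)@cw(A0))
p,o=pose(a); robot.reach(np.r_[p[:2],.33],o)
robot.move_straight(p,force_limit=10)
swing(MID+.64)
for x in np.arange(.54,-.83,-.1):
    p,o=pose(MID+x); h=robot.move_straight(p,velocity=.08,attitude=o,force_limit=15)
    f=robot.current_ft_force()[:2];print(round(ang()-MID,3),h,"tang",round(f@cw(ang()),1))
    if h: break
print(robot.current_t())
E
```

```text
arm -0.3291544172977181 peg lateral 0.0046592471648623165 peg0 lateral -0.009383970901479955
to 0.64 at 0.632 hit False F 1.5 t 32.3
0.533 False tang 0.6
0.44 False tang 0.0
0.342 False tang -0.1
0.242 False tang -0.0
0.142 False tang -1.1
0.042 False tang -0.4
-0.058 False tang -0.3
-0.158 False tang 0.0
-0.258 False tang 0.7
-0.358 False tang 0.1
-0.458 False tang -1.1
-0.558 False tang -0.2
-0.658 False tang 0.4
-0.742 True tang -2.1
37.275
```

There was no driving force on that stroke, and the peg's lateral offset was only 4.7 mm against about 9 mm when fully over. The hard stop on the mould probably backed the pawl off. The arm is now at its clockwise stop, so I push the peg fully over again, where the arm can't give.

```bash
python3 - <<'E'
from h import *
p=robot.current_tool_pos(); robot.move_straight(np.r_[p[:2],.30],velocity=.25)
a=MID-.7; t=cw(a)
hand.set_gripper(0.0)
s=S+.1*e(a)-t*.034
robot.reach(np.r_[s,.30],att(a))
im=optics.read_camera("side")[100:290,240:450,::-1].repeat(3,0).repeat(3,1)
cv2.imwrite("pics/side4.png",im[:,:])
print(robot.move_straight(np.r_[s,.252],force_limit=8))
for k in range(8):
    h=robot.move_straight(np.r_[s+t*.004*(k+1),.252],velocity=.06,force_limit=9)
    f=robot.current_ft_force()[:2];print(round((robot.current_tool_pos()[:2]-S)@t,4),h,"tang",round(f@t,1))
    if h: break
p=robot.current_tool_pos()[:2]
robot.move_straight(np.r_[p-t*.015,.252]); robot.move_straight(np.r_[p-t*.015,.30],velocity=.25)
print(robot.current_t())
E
```

```text
False
-0.0292 False tang -0.1
-0.0257 False tang 0.5
-0.0217 False tang 0.0
-0.0177 False tang 0.2
-0.0139 False tang 0.1
-0.0106 False tang -3.6
-0.0094 False tang -14.4
-0.0084 False tang -25.2
41.95
```

View pics/side4.png

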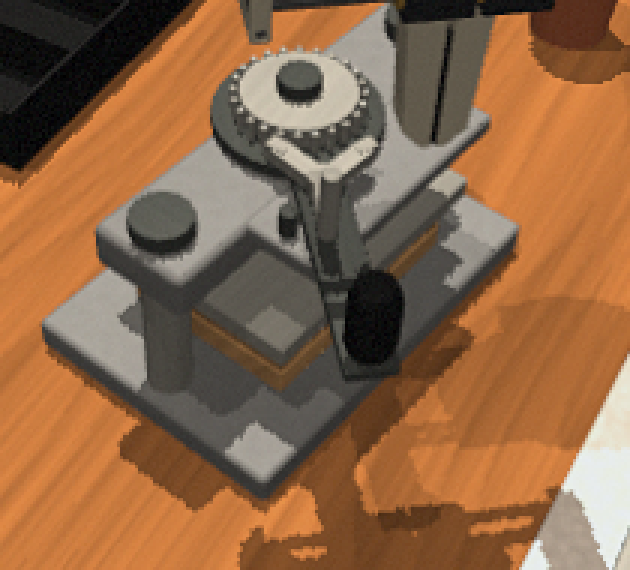

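The pawl is hard against its end stop again (25 N), and the plate looks to be on the wood. Next I swing the handle back by the knob, then drive it clockwise by pushing the peg, which keeps the pawl fully over.

```bash
python3 - <<'E'
from h import *
p,o=pose(MID-.7); robot.reach(np.r_[p[:2],.30],o); hand.set_gripper(.38)
robot.move_straight(p,velocity=.2,force_limit=10)
swing(MID+.3)
p=robot.current_tool_pos()[:2]; robot.move_straight(np.r_[p,.30],velocity=.25)
hand.set_gripper(0.0)
def pp(a,l): return np.r_[S+.1*e(a)+cw(a)*l,.252]
a=MID+.33; s=pp(a,-.032)
robot.reach(np.r_[s[:2],.30],att(a)); robot.move_straight(s,velocity=.2,force_limit=8)
robot.move_straight(pp(a,-.012),velocity=.06,force_limit=9)
for x in np.arange(.25,-.8,-.1):
    h=robot.move_straight(pp(MID+x,-.009),velocity=.06,attitude=att(MID+x),force_limit=13)
    f=robot.current_ft_force()[:2];print(round(x,2),h,"tang",round(f@cw(MID+x),1))
    if h or robot.current_t()>62: break
print(robot.current_t())
E
```

```text
to 0.3 at 0.294 hit False F 1.6 t 45.5
0.25 False tang -0.2
0.15 False tang -6.2
0.05 True tang -10.0
48.775
```

```bash
python3 - <<'E'
from h import *
h=robot.move_straight(np.r_[robot.current_tool_pos()[:2]+cw(MID)*.003,.252],velocity=.03,force_limit=12)
f=robot.current_ft_force()[:2];print(h,f@cw(MID))
p=robot.current_tool_pos()[:2]-cw(MID)*.02
robot.move_straight(np.r_[p,.252]); robot.move_straight(np.r_[p,.34],velocity=.25)
robot.reach(np.r_[p+[-.05,-.25],.34],robot.current_eef_rot())
a=optics.read_camera("top")[110:300,300:490,::-1].repeat(2,0).repeat(2,1)
b=optics.read_camera("side")[100:290,240:450,::-1].repeat(2,0).repeat(2,1)
cv2.imwrite("pics/fin2.png",np.hstack([a,b])); print(robot.current_t())
E
```

```text
False -10.533297963124086
50.9333
```

View pics/fin2.png

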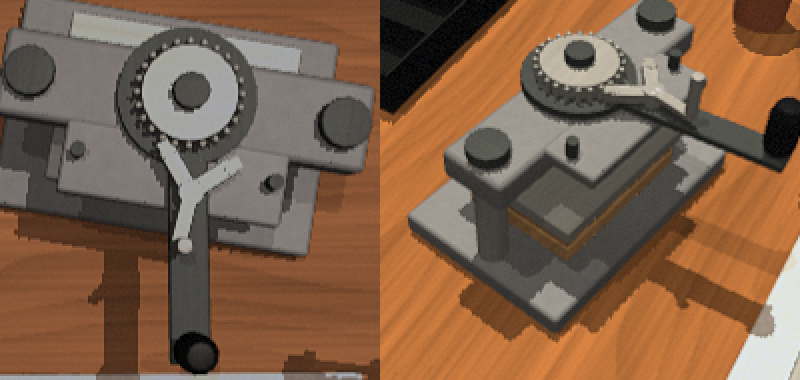

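The peg at crop (183,245) is on the clockwise side. It isn't clear whether that last force was still driving or a hard stop, so I compare the plate's height in the start and current side images.

```bash
python3 - <<'E'
from h import *
s0=cv2.imread("pics/side0.png")[100:290,240:450].astype(int)
g=lambda f:cv2.imread(f)[::2,380::2].astype(int)
f1=g("pics/fin.png"); f2=g("pics/fin2.png"); s4=cv2.imread("pics/side4.png")[::3,::3].astype(int)
for c in (84,94,104):
    for n,i in(("s0",s0),("fin",f1),("s4",s4),("fin2",f2)): print(c,n,[f"{int(v[2])}/{int(v[0])}" for v in i[96:142,c]][::1])
# plate-marker vertical shift from start / between later views
T=f2[98:118,70:100].astype(np.uint8)
for n,i in(("s0",s0),("fin",f1),("s4",s4)):
    r=cv2.matchTemplate(i.astype(np.uint8),T,cv2.TM_CCOEFF_NORMED);print(n,cv2.minMaxLoc(r)[1::2])
k=onz("top",(300+196/2,110+352/2),.194)[:2]-S;a=np.arctan2(k[1],k[0])%(2*np.pi)
pg=onz("top",(300+183/2,110+245/2),.197)[:2]-S;print("arm",a-MID,"peg lat",pg@cw(a))
# predicted shift for 10 mm lowering near the plate's front corner
q=onz("side",(334,214),.09);print(proj("side",q),proj("side",q-[0,0,.01]))
E
```

```text
84 s0 ['84/72', '86/76', '87/75', '86/75', '89/76', '98/85', '112/97', '109/94', '112/98', '111/98', '98/85', '72/60', '69/60', '68/59', '68/56', '74/48', '86/39', '89/38', '88/40', '84/34', '77/33', '87/38', '106/48', '92/41', '84/33', '87/38', '85/34', '87/36', '77/47', '66/62', '64/60', '64/58', '64/59', '63/57', '65/62', '62/57', '75/69', '85/78', '86/78', '85/78', '87/80', '87/79', '88/81', '84/78', '91/83', '127/115']
84 fin ['85/72', '85/75', '86/76', '87/75', '87/75', '88/76', '89/77', '87/76', '87/74', '87/74', '102/87', '114/99', '116/100', '116/100', '106/93', '80/69', '71/61', '71/62', '67/61', '68/52', '70/34', '90/36', '110/49', '92/40', '89/39', '90/38', '90/40', '87/39', '80/45', '67/63', '66/60', '70/65', '69/61', '65/61', '67/60', '67/61', '78/71', '90/82', '90/83', '89/83', '86/77', '88/82', '87/77', '89/80', '91/85', '129/118']
84 s4 ['92/80', '92/79', '91/78', '89/78', '94/80', '92/80', '92/80', '94/82', '91/78', '93/79', '105/90', '124/107', '121/106', '125/108', '113/98', '85/74', '74/64', '78/69', '73/64', '70/55', '74/38', '96/39', '116/51', '96/43', '95/44',
[... 3583 characters left out ...]
96/87', '93/86', '92/86', '94/86', '96/86', '92/83', '94/86', '92/84', '91/84']
104 fin2 ['90/77', '87/76', '86/74', '86/74', '88/78', '85/74', '85/74', '87/75', '87/75', '85/73', '83/73', '83/72', '70/58', '60/53', '64/57', '64/52', '74/41', '99/42', '114/48', '100/43', '89/38', '91/39', '88/40', '81/43', '77/56', '65/64', '66/61', '64/58', '68/62', '70/65', '70/63', '69/63', '72/66', '69/62', '69/61', '72/67', '78/74', '91/84', '85/79', '89/80', '89/83', '86/79', '91/83', '88/82', '86/80', '86/79']
s0 (0.9204148650169373, (70, 94))
fin (0.9931082129478455, (70, 98))
s4 (0.9936810731887817, (70, 98))
arm 0.1555684322621893 peg lat 0.008232416779798264
[334. 214.] [333.77353332 218.13337687]
```

The plate is about 10 mm lower than at the start and hasn't moved over the last three pushes, so it is bearing on the mould. The peg is 8.2 mm over, which puts the pawl at about +0.23, and the robot is clear.

```bash
python3 -c "
from rig import robot
print(robot.sign_off(),robot.current_t())"
```

```text
the job is handed in; nothing more can be done
the job is handed in; nothing more can be done
```

I handed the job in at about 51 s: by the camera images the pawl is over to screwing down (about +0.23 rad), the plate is down on the mould, and the robot is clear of the press; sign-off returned no verdict.

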